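Lock a test cell into its dock with the cam

TASK

Slide the white test cell along the sloping dock, bolt first and without lifting it out, until its bolt pin is inside the open mouth of the steel cam and the cell meets the brass plate. Then turn the cam's black bar clockwise half a turn, so that its hook catches the pin, draws the cell in tight and holds it there. Let go, and leave the beaker, the glass dish and the grey spare cell beside the dock where they are.

Things in the scene. Friction and masses are not known exactly. Their poses are not given: they have to be found in the camera images.
- dock: Fixed grey bench dock with a 130 x 320 mm deck sloping 30 degrees, lower on its -x side. Origin: centre of the foot's underside; z up, y level along the slot, from cell to cam. Deck plane passes through (0, 0, 65 mm); its outward normal is (-0.5, 0, 0.866) here. Two guides 16 mm high, 62 mm apart, keep the cell to a straight slide along y; a 4 mm sill at the -y end.
- plate_face (a point): Middle of the cell-side face of the brass plate that stands across the slot: 66 mm wide, 23 mm high, notched 22 mm wide for the bolt. It is sprung and gives way up to 14 mm along the dock's +y: 1.5 N at first touch, about 4 N at 9 mm, where the locked cell stands. x up the slope, y along the slot, z = deck normal.
- cam (a joint): Turn of the cam, rad. 0 = mouth open to the cell; grows clockwise seen looking down on the deck. The hook meets the pin at about 0.8, draws it in until 2.6 and holds it from there; pi = locked, end stop 3.25. Needs 0.05 N m when free, about 0.15 while drawing (hook and pin are greased). It stays where it is left.
- cam_grip (a point): Point on the cam's axis where its black bar is gripped, 83 mm out from the deck. Bar: 100 mm long, 14 mm thick, from 53 to 95 mm out. The frame turns with the cam: x along the bar, y across it, z = outward deck normal. At joint 0 the bar points straight up and down the slope.
- cam_hub (a point): Point on the cam's axis (normal to the deck, 85 mm from the deck's middle along the dock's +y), 36 mm out from the deck, at mid-height of the crescent steel hook (27 to 45 mm out, reaching 62 mm from the axis; its tip lies 0.75 rad past the middle of the mouth). Steel hub: radius 22 mm, top 54 mm out. Axes as cam_grip.
- cartridge: Loose white plastic test cell, 60 x 110 x 40 mm, about 0.3 kg, lying tilted between the dock's guides. Origin: centre of its underside; axes as the dock's: y along the slot to the cam, so it starts with z straight up though its faces slope with the deck. A flat steel bolt 14 mm wide on its +y end carries an upright pin. Two terminals, 16 mm wide, 10 mm high, on top at y = +30 mm.
- rib (a point): Grip point of the finger rib on top of the cell, 60 mm (along the deck normal) above its underside. The rib is 16 mm thick along y, 50 mm wide across the slot, stands from 40 to 70 mm above the underside, 25 mm behind the cell's middle. Axes as the cell's.
- pin (a point): Pin of the bolt (10 mm diameter), 33 mm above the cell's underside (pin top at 42 mm), 40 mm ahead of the cell's front face, 95 mm ahead of its middle. The hook can catch it within 16 mm of point seat; it is 9 mm from seat when the cell first touches the brass plate.
- seat (a point): Where the pin's point stands when the cell is locked: 30 mm from the cam's axis on the cell's side, 33 mm out from the deck. Axes of the dock.
- spare: Grey spare cell without a bolt, 60 x 110 x 70 mm, on the bench beside the dock's high edge; origin under its middle. Not part of the job: leave alone.
- beaker: Glass beaker, 70 mm wide, 90 mm high, beside the dock's high edge; origin under its middle. Leave alone.
- dish: Low glass dish, 90 mm wide, 18 mm high, beside the dock's low edge; origin under its middle. Leave alone.

How it is judged:
On the way:
1. the cell has been slid up: its pin is in the cam's mouth (within 16 mm of the seat point) while the cam is still open (below 0.6 rad) (distance between pin and seat below 0.016 m and value of joint cam below 0.6 rad), for 0.2 s.
At the end, for the whole second after the job is handed in: The cam is turned to at least 2.9 rad (166 degrees, of a half turn of 180), the pin is drawn in to within 5 mm of the seat point and no more than 3.5 mm short of it along the slot, the cell lies flat on the deck (within 0.1 rad), at rest (value of joint cam above 2.9 rad and distance between pin and seat below 0.005 m and y of pin in the frame of dock above 0.0515 m and angle between the z axis of cartridge and the z axis of dock, either way round below 0.1 rad and linear speed of cartridge below 0.01 m/s); the robot touches nothing.
It fails at once if the beaker, the dish or the spare cell was shifted by more than 30 mm (distance of any of beaker, dish, spare from where it was at the start of the episode above 0.03 m).
It fails at once if the cell was lifted out of the dock (z of pin in the frame of dock above 0.125 m).
It also fails if it takes over 64 s, if anything falls off the work surface, if the arm or the gripper's body presses on something with over 40 N, if the wrist force passes 120 N, or if a joint passes its speed limit or range.

ROBOT

A 6-joint arm with a two-finger parallel gripper is mounted at the origin on the work surface. World frame = base frame: x ahead of the robot, y to its left, z up, the work surface at z = 0. Lengths are in m, angles in rad, forces in N, time in s.
With the tool pointing down it reaches from about 0.325 to 1 m from the base axis. Payload 5.1 kg.
Tool frame: the origin (TCP) lies between the finger pads; the fingertips stand 8 mm ahead of it and the grasp point (between the pads) lies 11 mm behind it; y points along the fingers, z is the direction in which the jaws open and shut, and the axes are right-handed (so a half turn about y gives the same grasp; the last joint's range is limited). The gripper opens to 85 mm and grips with 20 to 120 N. Pads are 22 mm wide; open, the fingers measure 114 mm over their backs; the gripper's body (76 mm by 85 mm) begins 54 mm behind the grasp point. The pads swing forward as they close: fully open they stand 13 mm farther back than shut.
Start: joints at [-1.403, 0.124, 1.65, -0, 1.367, -0.083], TCP at [0.161, -0.63, 0.239] pointing down, gripper open.
Joint ranges: [-2.61, 2.61], [-1.02, 2.33], [0.03, 2.71], [-1.35, 4.49], [0.32, 2.68], [-2.91, 2.91]. Speed limits (rad/s): [2.57, 2.57, 3.14, 3.14, 3.14, 3.14].

INTERFACE

Orientations are given as a unit quaternion [x, y, z, w].
In Python, from workcell import manip gives the robot as it stands.
- The arm moves only by the shell command python3 -m pendant 'ROWS' [OPENING] [FORCE]. ROWS is JSON, a list of rows, each a list of 6 numbers: the shift along the tool's x, y, z in m, then the turn, a rotation vector about the tool's x, y, z in rad. In form: [[dx, dy, dz, wx, wy, wz], ...]. A call has 1 to 20 rows; each row shifts and turns the pose as measured when the row begins, along the tool's axes as they then stand; what a row does not reach is not made up. A row lasts 1/8 s, in which the tool goes at most 62.5 mm and 10.7 degrees, less where a joint would pass 70% of its speed; a pose out of reach is approached as far as the arm can. A call with a gripper value outside its range is refused whole. OPENING is the closure, from 0 (fully open) to 1 (shut), set as the call begins (- or left out, the last holds). The fingers move at their own pace and stop on an object; FORCE is the grip in N (left out, the last holds). Time passes only in rows, so rows that do not move let the fingers close. It gives the time, the measured TCP pose, the force and the opening at its end, in the units of the state.
- manip.state(): the state, without advancing time (a new reading comes with each control period).
- manip.get_image(name): name is "side" or "top" or "wrist"; returns (picture, depth): 420x560x3 uint8, red, green, blue; 420x560 float32, m along the optical axis (not along the pixel's ray), 0 where there is no reading.
- manip.camera_model(name): a dict with "fov_y" (degrees; the focal length in pixels is half the picture's height over the tangent of half this angle, whatever the lens; pixels are square), "cx", "cy" (the principal point, pixels), "k1" (the pictures are not rectified: a ray, as slopes to the right and down, at radius r is drawn at 1 + k1 r^2 times it, then the intrinsics apply), "rvec" (rotation vector, rad) and "tvec" (3), from world to camera coordinates, as OpenCV has them; the wrist camera has in their place "mount" (4x4, takes a point from camera to tool coordinates, whose origin is the TCP and whose axes are the tool frame's). Camera axes: x right, y down, z forward; pixel columns grow to the right and rows downward; lengths in m; the calibration is good to about 2 mm. A picture is of the moment at which its call begins: read the wrist's pose just before it. camera_model takes no time and is no camera call.
- manip.job_done(): hands the job in, once; it reports no verdict.
Trained networks look in the newest picture that a camera, given by its name, has taken for a name from the list of things; names that differ only in an ending like _2 or _b are one class to them, and where a whole thing is asked for, a point or a joint stands for the part that bears it (a point fixed in the world has none). Each returns a list of dicts, best first, with "p" (0 to 1); they miss things now and then, are a little off and sometimes report something else, mostly with a low value. They report only what shows in the picture. A call takes as long as a camera call.
- manip.recognise(camera, target): "point" ([column, row] in pixels, amid what is visible of it).
- manip.landmark_of(camera, target): "point" ([column, row] in pixels: a listed point, or the origin of a listed thing).
The state is a dict: "time_s": time; "qpos": joint angles; "qvel": joint speeds; "joint_efforts": joint torques, N m; "ee_pos": TCP position; "ee_rot": TCP orientation; "ft_force": force on the tool from outside, world axes, zero at the start; "moment": the same for the moment, N m; "grip_width": finger opening in m.
Only numpy, scipy, OpenCV 4.12 (cv2) and the standard library are available. Lean on these libraries where they do the work, as an engineer would, in place of code of your own. Each camera call takes 0.05 s, during which the arm holds its last target.

## Working session

There is one attempt and no reset: what is moved stays moved. The work goes in short steps, Python scripts to look and compute and a shell command to move; the robot and the scene stay as the last step left them, time stands still between calls to the robot, and variables do not carry over. Pictures are saved under pics/ and viewed, and the job is handed in when it is done.

```bash
ls; mkdir -p pics; cat > h.py <<'E'
import numpy as np, cv2
from workcell import manip
from scipy.spatial.transform import Rotation as R
def snap(n,f):
    s=manip.state(); im,d=manip.get_image(n); cv2.imwrite('pics/'+f+'.png',im[:,:,::-1]); np.savez('pics/'+f+'.npz',d=d,p=s['ee_pos'],q=s['ee_rot']); return im,d,s
def ext(n,s=None):
    m=manip.camera_model(n)
    if 'mount' in m:
        T=np.eye(4);T[:3,:3]=R.from_quat(s['ee_rot']).as_matrix();T[:3,3]=s['ee_pos']
        W=T@np.array(m['mount'])
    else:
        C=np.eye(4);C[:3,:3]=R.from_rotvec(np.array(m['rvec']).ravel()).as_matrix();C[:3,3]=np.array(m['tvec']).ravel();W=np.linalg.inv(C)
    f=210/np.tan(np.radians(m['fov_y'])/2)
    return W,f,m
def ray(n,uv,s=None):
    W,f,m=ext(n,s); K=np.array([[f,0,m['cx']],[0,f,m['cy']],[0,0,1.]])
    p=cv2.undistortPoints(np.array([[uv]],float),K,np.array([m['k1'],0,0,0.]),None,None,None)[0,0]
    return W[:3,3],W[:3,:3]@np.array([p[0],p[1],1])
def pix2w(n,uv,d,s=None):
    o,r=ray(n,uv,s); return o+r*d
def proj(n,P,s=None):
    W,f,m=ext(n,s); c=np.linalg.inv(W)@np.append(P,1); a=c[:2]/c[2]; a=a*(1+m['k1']*(a@a)); return a*f+[m['cx'],m['cy']]
def st():
    s=manip.state(); print(s['time_s'],np.round(s['ee_pos'],4),np.round(s['ee_rot'],4),np.round(s['qpos'],3),np.round(s['ft_force'],2),np.round(s['moment'],2),s['grip_width']); return s
E
python3 - <<'E'
from h import *
st()
for n in ['side','top','wrist']:
    im,d,s=snap(n,n+'0'); m=manip.camera_model(n); print(n,{k:np.round(v,3).tolist() for k,v in m.items()})
    for t in ['rib','pin','cam_grip','cam_hub','plate_face','dock','beaker','dish','spare','cartridge']:
        print(n,t,[(np.round(x['point'],1).tolist(),round(x['p'],2)) for x in manip.landmark_of(n,t)[:2]])
st()
E
```

```text
pics
0.0 [ 0.1612 -0.6291  0.2381] [-0.0885  0.7023 -0.7008  0.0884] [-1.403  0.124  1.652  0.     1.367 -0.083] [-0.04 -0.14 -0.53] [-0.02 -0.01 -0.05] 0.08551805767161384
side {'fov_y': 48.491, 'cx': 278.9, 'cy': 203.864, 'k1': -0.02, 'rvec': [2.092, -0.311, 0.187], 'tvec': [-0.501, 0.241, 0.665]}
side rib [([361.8, 261.3], 0.86), ([235.1, 254.9], 0.21)]
side pin [([285.9, 257.2], 0.95)]
side cam_grip [([232.2, 244.0], 0.89), ([285.6, 256.1], 0.35)]
side cam_hub [([237.3, 253.8], 0.97)]
side plate_face [([283.7, 262.5], 0.57), ([286.2, 254.9], 0.46)]
side dock [([286.9, 298.0], 0.79), ([360.1, 261.1], 0.53)]
side beaker []
side dish [([267.6, 369.9], 0.91)]
side spare [([338.5, 242.1], 0.57)]
side cartridge [([342.7, 273.9], 0.86)]
top {'fov_y': 57.102, 'cx': 276.81, 'cy': 211.66, 'k1': -0.016, 'rvec': [2.145, -2.16, 0.194], 'tvec': [0.097, 0.574, 0.76]}
top rib [([368.4, 171.7], 0.9)]
top pin [([333.8, 227.1], 0.97)]
top cam_grip [([333.9, 272.0], 0.72), ([318.0, 267.8], 0.62)]
top cam_hub [([318.0, 266.8], 0.89)]
top plate_face [([323.7, 230.2], 0.46)]
top dock [([318.9, 227.3], 0.94)]
top beaker [([246.1, 232.1], 0.75)]
top dish [([383.7, 259.3], 0.75)]
top spare [([259.4, 163.0], 0.74)]
top cartridge [([340.6, 184.0], 0.67)]
wrist {'fov_y': 58.69, 'cx': 281.622, 'cy': 211.943, 'k1': -0.025, 'mount': [[-0.001, 0.957, 0.289, -0.074], [-0.0, -0.289, 0.957, -0.133], [1.0, 0.001, 0.001, -0.001], [0.0, 0.0, 0.0, 1.0]]}
wrist rib []
wrist pin []
wrist cam_grip []
wrist cam_hub []
wrist plate_face []
wrist dock []
wrist beaker []
wrist dish []
wrist spare []
wrist cartridge []
1.65 [ 0.1613 -0.6297  0.2393] [-0.0884  0.7016 -0.7015  0.0884] [-1.403  0.124  1.65  -0.     1.368 -0.083] [-0.72 -0.1   0.12] [ 0.07  0.02 -0.02] 0.08536517023321483
```

View pics/side0.png

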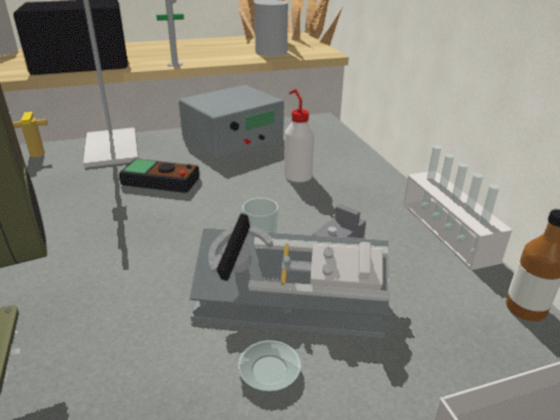

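View pics/top0.png

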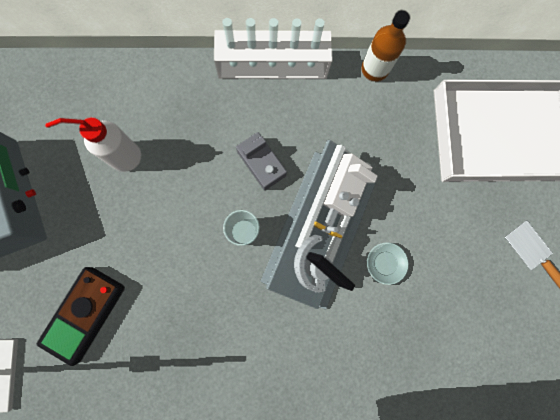

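```bash
python3 - <<'E'
from h import *
# triangulate
L={'rib':([361.8,261.3],[368.4,171.7]),'pin':([285.9,257.2],[333.8,227.1]),'grip':([232.2,244],[333.9,272]),'hub':([237.3,253.8],[318,266.8]),'dock':([286.9,298],[318.9,227.3]),'cart':([342.7,273.9],[340.6,184.0]),'dish':([267.6,369.9],[383.7,259.3]),'spare':([338.5,242.1],[259.4,163.0]),'plate':([283.7,262.5],[323.7,230.2])}
for k,(a,b) in L.items():
    o1,r1=ray('side',a);o2,r2=ray('top',b)
    r1/=np.linalg.norm(r1);r2/=np.linalg.norm(r2)
    t=np.linalg.lstsq(np.c_[r1,-r2],o2-o1,rcond=None)[0]
    p=o1+r1*t[0];q=o2+r2*t[1];print(k,np.round((p+q)/2,4),'gap mm',round(1000*np.linalg.norm(p-q),1))
o,r=ray('top',[246.1,232.1]);print('beaker',o-r*o[2]/r[2])
print('cams',ext('side')[0][:3,3],ext('top')[0][:3,3])
E
```

```text
rib [ 0.6346 -0.0801  0.1201] gap mm 10.6
pin [ 0.533  -0.0144  0.1007] gap mm 4.5
grip [ 0.4487 -0.006   0.1375] gap mm 2.2
hub [0.4595 0.0174 0.0998] gap mm 0.5
dock [ 0.5429  0.0009 -0.0007] gap mm 7.4
cart [ 0.6252 -0.0373  0.0636] gap mm 7.1
dish [ 0.4703 -0.1378  0.0014] gap mm 10.8
spare [ 0.6921  0.1302 -0.0019] gap mm 0.9
plate [0.532  0.0013 0.078 ] gap mm 0.6
beaker [0.53694614 0.1592602  0.        ]
cams [ 0.34300017 -0.57388165  0.55163788] [0.45121309 0.11360076 0.83720488]
```

```bash
cat >> h.py <<'E'
n_=np.array([-.5,0,.866]);u_=np.array([.866,0,.5])
def dk(x,y,h): return np.array([0,y,.065])+x*u_+h*n_   # deck coords -> dock frame
def dock2w(P,v): return R.from_euler('z',v[2]).as_matrix()@P+[v[0],v[1],0]
E
python3 - <<'E'
from h import *
from scipy.optimize import least_squares
obs={'side':{'rib':[361.8,261.3],'pin':[285.9,257.2],'grip':[232.2,244],'hub':[237.3,253.8],'dock':[286.9,298],'cart':[342.7,273.9]},
'top':{'rib':[368.4,171.7],'pin':[333.8,227.1],'grip':[333.9,272],'hub':[318,266.8],'dock':[318.9,227.3],'cart':[340.6,184]}}
def pts(v):
    s=v[3]
    return {'rib':dk(0,s-.025,.06),'pin':dk(0,s+.095,.033),'grip':dk(0,.085,.083),'hub':dk(0,.085,.036),'dock':np.zeros(3),'cart':dk(0,s,0)}
def res(v):
    p=pts(v);return np.concatenate([proj(n,dock2w(p[k],v))-obs[n][k] for n in obs for k in obs[n]])
r=least_squares(res,[.543,0,1.0,-.06],loss='soft_l1',f_scale=2)
print(r.x,np.round(r.fun.reshape(2,6,2),1) if r.fun.size==24 else '')
v=r.x
# depth check: cloud in dock coords
for n in ['side','top']:
    d=np.load(f'pics/{n}0.npz')['d']
    W,f,m=ext(n);K=np.array([[f,0,m['cx']],[0,f,m['cy']],[0,0,1.]])
    vv,uu=np.mgrid[0:420,0:560];q=cv2.undistortPoints(np.stack([uu.ravel(),vv.ravel()],1).astype(float)[:,None],K,np.array([m['k1'],0,0,0.]))[:,0]
    P=np.c_[q,np.ones(len(q))]*d.ravel()[:,None];P=P[d.ravel()>0]@W[:3,:3].T+W[:3,3]
    Q=(P-[v[0],v[1],0])@R.from_euler('z',v[2]).as_matrix()
    A=np.c_[(Q-[0,0,.065])@u_,Q[:,1],(Q-[0,0,.065])@n_]
    M=(abs(A[:,0])<.075)&(abs(A[:,1])<.18)&(A[:,2]>-.01)
    A=A[M]
    np.save(f'pics/cl_{n}.npy',A)
    import collections
    print(n,len(A),'deck h',np.median(A[abs(A[:,2])<.006,2]))
    b=P[abs(P[:,2])<.01];print('bench z',np.median(b[:,2]))
    # height map
    top=A
    for nm,sel in [('bar',top[:,2]>.07),('hook',(top[:,2]>.035)&(top[:,2]<.049)&(top[:,1]>.02)),('rib',(top[:,2]>.055)&(top[:,1]<0)),('cellTop',(abs(top[:,2]-.04)<.004)&(top[:,1]<0.0)),('guides',(abs(top[:,2]-.016)<.003)),('deck',abs(top[:,2])<.004)]:
        a=top[sel]; print(nm,len(a), np.round(np.percentile(a,[1,10,50,90,99],axis=0),4).tolist() if len(a) else '')
E
```

```text
[ 0.5435047  -0.00131081  1.13897802 -0.08976148] [[[ 2.6 -0.7]
  [ 0.6  3.3]
  [ 0.6 -0.7]
  [-0.3  1.7]
  [ 2.9  0.1]
  [ 2.5 -0.5]]

 [[-3.1  2.8]
  [-1.   2.1]
  [-1.6  0.5]
  [-0.5  0.5]
  [ 0.7  1.3]
  [ 0.4  1.6]]]
side 14750 deck h -0.0001281195344574398
bench z 9.194431070952414e-05
bar 851 [[-0.0504, -0.1101, 0.0705], [-0.0449, 0.0725, 0.0759], [-0.0068, 0.083, 0.0944], [0.0345, 0.0937, 0.0965], [0.0444, 0.0993, 0.0977]]
hook 698 [[-0.0283, 0.033, 0.0355], [-0.0201, 0.0442, 0.0385], [0.0208, 0.11, 0.0452], [0.0425, 0.1244, 0.0472], [0.0494, 0.1293, 0.0485]]
rib 381 [[-0.0223, -0.1225, 0.0575], [-0.0207, -0.1207, 0.0633], [0.0007, -0.1139, 0.0675], [0.0221, -0.1072, 0.0692], [0.0267, -0.1061, 0.0707]]
cellTop 1904 [[-0.0275, -0.1426, 0.0361], [-0.0235, -0.1347, 0.0369], [-0.0002, -0.0843, 0.0385], [0.0253, -0.0427, 0.04], [0.0312, -0.0351, 0.042]]
guides 1683 [[-0.0423, -0.1532, 0.013], [-0.0395, -0.1227, 0.0136], [-0.0304, -0.0237, 0.0153], [0.0427, 0.0407, 0.0175], [0.0461, 0.0628, 0.0187]]
deck 7082 [[-0.0655, -0.1569, -0.0037], [-0.0592, -0.1203, -0.0024], [-0.0241, 0.02
[... 297 characters left out ...]
329, 0.0352], [-0.0097, 0.0466, 0.0379], [0.0341, 0.0988, 0.0461], [0.0515, 0.1219, 0.0478], [0.054, 0.128, 0.0486]]
rib 245 [[-0.02, -0.1231, 0.0556], [-0.0139, -0.121, 0.0594], [0.0091, -0.1131, 0.0684], [0.0288, -0.1078, 0.0703], [0.0303, -0.1071, 0.0719]]
cellTop 1021 [[-0.0249, -0.1438, 0.0364], [-0.0175, -0.136, 0.0378], [0.0095, -0.083, 0.0395], [0.0316, -0.0422, 0.0412], [0.0349, -0.0356, 0.0435]]
guides 1068 [[-0.0401, -0.1556, 0.0131], [-0.0341, -0.1226, 0.0139], [0.0378, -0.0242, 0.0161], [0.0467, 0.0363, 0.0179], [0.0494, 0.057, 0.0188]]
deck 3633 [[-0.0625, -0.1554, -0.0032], [-0.0477, -0.0959, -0.0012], [0.0406, 0.0443, 0.0011], [0.0644, 0.1467, 0.003], [0.069, 0.1586, 0.0038]]
```

```bash
cat >> h.py <<'E'
V=[0.5435,-0.0013,1.139]
def tgt(x,y,h,sgn,th=0):
    "TCP pose with GRASP point at deck coords (x,y,h): tool y=-n, tool z=sgn*dock y, turned th clockwise"
    Rz=R.from_euler('z',V[2]).as_matrix()
    N=Rz@(n_/np.linalg.norm(n_)); Y=Rz@np.array([0,1.,0])*sgn
    M=np.stack([np.cross(-N,Y),-N,Y],1)
    M=M@R.from_rotvec([0,th,0]).as_matrix()
    return dock2w(dk(x,y,h-.011),V),M
def delta(x,y,h,sgn,th=0):
    s=manip.state();T=R.from_quat(s['ee_rot']).as_matrix();p,M=tgt(x,y,h,sgn,th)
    return np.round(T.T@(p-s['ee_pos'])*1000,1),np.round(R.from_matrix(T.T@M).as_rotvec(),3)
def indeck(p):
    q=R.from_euler('z',-V[2]).as_matrix()@(np.array(p)-[V[0],V[1],0])-[0,0,.065]
    return np.array([q@u_,q[1],q@n_])
def where():
    s=manip.state();T=R.from_quat(s['ee_rot']).as_matrix();p=s['ee_pos']+T@np.array([0,-.011,0])
    Rz=R.from_euler('z',V[2]).as_matrix();N=Rz@n_;u=Rz@u_;y=Rz@[0,1,0]
    B=np.stack([u,y,N],1)
    print('t',round(s['time_s'],2),'grasp pt deck mm',np.round(indeck(p)*1000,1),'force deck',np.round(B.T@s['ft_force'],1),'mom deck',np.round(B.T@s['moment'],2),'tool z in deck',np.round(B.T@T[:,2],3),'tool y',np.round(B.T@T[:,1],3),'q',np.round(s['qpos'],2),'w',round(s['grip_width'],4))
E
python3 - <<'E'
from h import *
where()
s=manip.state();print(np.round(R.from_quat(s['ee_rot']).as_matrix(),3))
for sg in (1,-1):print(sg,delta(0.001,-.1145,.15,sg),np.round(tgt(0.001,-.1145,.15,sg)[1],3),tgt(0.001,-.1145,.063,sg)[0],tgt(0.001,.085,.083,sg)[0])
# bar angle
for n in ['side','top']:
    A=np.load(f'pics/cl_{n}.npy');a=A[(A[:,2]>.088)&(A[:,1]>0.03)][:,:2]
    r=cv2.minAreaRect((a*1000).astype(np.float32));print(n,r)
    c=np.cov((a-a.mean(0)).T);w,v=np.linalg.eigh(c);print(v[:,1])
E
```

```text
t 1.65 grasp pt deck mm [-540.1   84.2  525.8] force deck [-0.3  0.6  0.3] mom deck [ 0.03 -0.05 -0.04] tool z in deck [-0.672 -0.631  0.388] tool y [-0.5    0.    -0.866] q [-1.4   0.12  1.65 -0.    1.37 -0.08] w 0.0854
[[-0.969 -0.     0.248]
 [-0.248  0.    -0.969]
 [ 0.    -1.    -0.   ]]
1 (array([-571.8,   53.4, -388.4]), array([-0.587,  2.191, -0.279])) [[ 0.362  0.209 -0.908]
 [ 0.787  0.454  0.419]
 [ 0.5   -0.866  0.   ]] [ 0.63697202 -0.07204567  0.110532  ] [0.45159801 0.00236351 0.127852  ]
-1 (array([-571.8,   53.4, -388.4]), array([-0.232, -0.867,  0.488])) [[-0.362  0.209  0.908]
 [-0.787  0.454 -0.419]
 [-0.5   -0.866  0.   ]] [ 0.63697202 -0.07204567  0.110532  ] [0.45159801 0.00236351 0.127852  ]
side ((-1.7202796936035156, 84.98528289794922), (15.297819137573242, 98.93122100830078), 77.98400115966797)
[-0.97709585  0.21279966]
top ((1.1777801513671875, 83.5782470703125), (14.532633781433105, 100.2139892578125), 77.57398223876953)
[-0.97658122  0.21514906]
```

```bash
python3 -m pendant '[[-0.048,0,-0.0325,0,0,0],[-0.048,0,-0.0325,0,0,0],[-0.048,0,-0.0325,0,0,0],[-0.048,0,-0.0325,0,0,0],[-0.048,0,-0.0325,0,0,0],[-0.048,0,-0.0325,0,0,0],[-0.048,0,-0.0325,0,0,0],[-0.048,0,-0.0325,0,0,0],[-0.048,0,-0.0325,0,0,0],[-0.048,0,-0.0325,0,0,0]]' 0.3 40
python3 - <<'E'
from h import *
where()
for sg in (1,-1):print(sg,delta(0.001,-.1145,.15,sg))
E
```

```text
time_s: 2.9
ee_pos: [0.556, -0.1868, 0.2411]
ee_rot: [0.084, -0.7, 0.704, -0.087]
ft_force: [0.1, -0.4, 0.2]
grip_width: 0.0598
t 2.9 grasp pt deck mm [-47.8 -88.9 243.7] force deck [-0.2 -0.3  0.3] mom deck [0.05 0.07 0.02] tool z in deck [-0.674 -0.624  0.396] tool y [-0.502 -0.007 -0.865] q [-0.41 -0.02  1.8  -0.    1.36  0.91] w 0.0598
1 (array([-78.8,  55.2, -58.4]), array([-0.584,  2.184, -0.29 ]))
-1 (array([-78.8,  55.2, -58.4]), array([-0.242, -0.874,  0.487]))
```

```bash
python3 -m pendant '[[0,0,0,-0.04,-0.145,0.081],[0,0,0,-0.04,-0.145,0.081],[0,0,0,-0.04,-0.145,0.081],[0,0,0,-0.04,-0.145,0.081],[0,0,0,-0.04,-0.145,0.081],[0,0,0,-0.04,-0.145,0.081],[0,0,0,0,0,0]]' 0.3 40
python3 - <<'E'
from h import *
where()
print(delta(0.001,-.1145,.15,-1))
im,d,s=snap('wrist','w1')
for t in ['rib','pin','cam_grip','cam_hub','cartridge']:
    print(t,[(np.round(x['point'],1).tolist(),round(x['p'],2)) for x in manip.landmark_of('wrist',t)[:2]])
where()
E
```

```text
time_s: 3.78
ee_pos: [0.5596, -0.1805, 0.2421]
ee_rot: [-0.22, 0.668, -0.467, 0.537]
ft_force: [0.0, 0.7, -0.6]
grip_width: 0.0598
t 3.77 grasp pt deck mm [-46.7 -89.7 242.4] force deck [ 0.2  0.2 -0.8] mom deck [ 0.02  0.24 -0.02] tool z in deck [ 0.035 -0.999 -0.007] tool y [ 0.013  0.008 -1.   ] q [-0.64  0.02  1.82  0.53  1.45 -0.35] w 0.0598
(array([-45.4,  92.8,  27.2]), array([ 0.008,  0.035, -0.013]))
rib [([320.0, 136.2], 0.68)]
pin [([176.9, 130.8], 0.73)]
cam_grip [([55.1, 130.9], 0.87)]
cam_hub [([89.0, 131.4], 0.96)]
cartridge [([284.4, 129.8], 0.8)]
t 4.08 grasp pt deck mm [-44.6 -89.6 242.9] force deck [ 1.1  0.2 -0.8] mom deck [ 0.02  0.25 -0.02] tool z in deck [ 0.04  -0.999 -0.006] tool y [ 0.013  0.007 -1.   ] q [-0.63  0.01  1.82  0.53  1.45 -0.35] w 0.0595
```

View pics/w1.png

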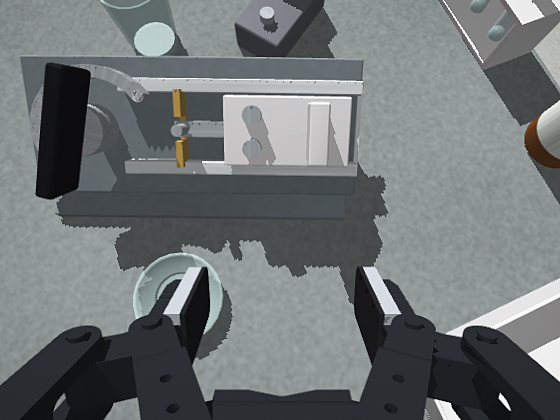

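```bash
cat >> h.py <<'E'
def cloud(n,f):
    z=np.load(f'pics/{f}.npz');d=z['d'];s={'ee_pos':z['p'],'ee_rot':z['q']}
    W,fl,m=ext(n,s);K=np.array([[fl,0,m['cx']],[0,fl,m['cy']],[0,0,1.]])
    vv,uu=np.mgrid[0:420,0:560];q=cv2.undistortPoints(np.stack([uu.ravel(),vv.ravel()],1).astype(float)[:,None],K,np.array([m['k1'],0,0,0.]))[:,0]
    P=np.c_[q,np.ones(len(q))]*d.ravel()[:,None];P=P[d.ravel()>0]@W[:3,:3].T+W[:3,3]
    Q=(P-[V[0],V[1],0])@R.from_euler('z',V[2]).as_matrix()-[0,0,.065]
    A=np.c_[Q@u_,Q[:,1],Q@n_]
    return A[(abs(A[:,0])<.08)&(abs(A[:,1])<.18)&(A[:,2]>-.015)]
def rep(A):
    for nm,sel in [('bar',(A[:,2]>.088)&(A[:,1]>0)),('rib',(A[:,2]>.064)&(A[:,1]<0)),('cell',(abs(A[:,2]-.04)<.004)&(A[:,1]<0.0)),('guide',(abs(A[:,2]-.016)<.003)),('deck',abs(A[:,2])<.004)]:
        a=A[sel]
        if len(a)<20: print(nm,'few');continue
        r=cv2.minAreaRect((a[:,:2]*1000).astype(np.float32)); print(nm,len(a),np.round(r[0],1),np.round(r[1],1),round(r[2],1),'pct',np.round(np.percentile(a,[2,50,98],axis=0)*1000,1).tolist())
E
python3 - <<'E'
from h import *
rep(cloud('wrist','w1'))
E
```

```text
bar 2928 [-0.6 82.4] [15.5 99.7] 78.0 pct [[-46.7, 67.7, 88.7], [3.5, 80.8, 93.4], [45.9, 95.2, 95.2]]
rib 42654 [-16.4 -88.9] [ 87.6 129.9] 1.8 pct [[-56.3, -149.6, 66.7], [-36.8, -94.4, 284.8], [-4.3, -29.5, 308.7]]
cell 5569 [  2.7 -72.6] [ 59.  145.2] 1.2 pct [[-24.9, -142.1, 36.0], [4.5, -80.6, 37.0], [31.3, -37.3, 38.7]]
guide 3833 [  2.6 -46.1] [ 87.5 222.2] 1.0 pct [[-41.2, -127.9, 13.0], [4.8, -10.7, 14.1], [45.5, 57.2, 16.9]]
deck 18653 [ 0.9 -0.4] [130.7 320.8] 1.4 pct [[-61.9, -156.3, -3.9], [11.7, 23.3, -1.9], [64.9, 153.8, 0.6]]
```

```bash
python3 - <<'E'
from h import *
for n in ['side','top']: print(n);rep(cloud(n,n+'0'))
print(delta(0.001,-.1145,.12,-1))
E
```

```text
side
bar 619 [-1.7 85. ] [15.3 98.9] 78.0 pct [[-48.9, 70.3, 89.3], [-5.3, 84.3, 95.2], [43.8, 98.3, 97.5]]
rib 338 [   2.4 -114.7] [16.3 49.7] 89.9 pct [[-21.8, -122.3, 64.9], [2.1, -114.4, 67.9], [26.3, -106.7, 70.4]]
cell 1904 [  2.4 -89.1] [ 60.8 110.2] 1.0 pct [[-27.0, -141.4, 36.3], [-0.2, -84.3, 38.5], [30.4, -36.0, 41.4]]
guide 1685 [  2.4 -45.7] [ 88.2 221. ] 1.1 pct [[-41.8, -150.1, 13.1], [-30.4, -23.7, 15.3], [45.5, 60.8, 18.5]]
deck 7082 [0.5 1.4] [131.  320.8] 1.1 pct [[-64.3, -154.9, -3.4], [-24.1, 28.8, -0.1], [64.1, 156.8, 3.2]]
top
bar 402 [ 1.2 83.6] [ 14.5 100.2] 77.6 pct [[-44.8, 69.5, 88.5], [5.8, 84.0, 96.1], [49.2, 98.5, 98.3]]
rib 191 [   5.1 -115.3] [51.2 16.1] 1.0 pct [[-18.1, -122.8, 64.4], [7.1, -114.3, 68.9], [29.7, -107.5, 71.6]]
cell 1021 [  4.6 -89.8] [ 61.7 110.3] 1.5 pct [[-23.8, -143.0, 36.7], [9.5, -83.0, 39.5], [34.5, -36.3, 42.6]]
guide 1069 [  4.9 -47.7] [ 89.5 220.4] 1.4 pct [[-38.8, -151.4, 13.2], [37.8, -24.2, 16.1], [48.9, 54.0, 18.7]]
deck 3633 [ 2.9 -0.5] [132.8 320.5] 1.2 pct [[-60.9, -149.4, -2.7], [40.6, 44.3, 1.1], [68.1, 157.3, 3.7]]
(array([-42.8, 123.3,  27.6]), array([ 0.007,  0.04 , -0.013]))
```

```bash
sed -i 's/^V=.*/V=[0.5439,-0.0002,1.160]/' h.py; python3 - <<'E'
from h import *
rep(cloud('wrist','w1'));rep(cloud('side','side0'))
where();print(delta(0.0,-.1148,.12,-1),delta(0.0,-.1148,.064,-1))
E
```

```text
bar 2916 [-0.1 83.3] [15.5 99.7] 77.0 pct [[-46.0, 67.8, 88.6], [4.0, 81.7, 93.2], [46.3, 96.9, 94.9]]
rib 42674 [-19.  -85.5] [ 87.6 130. ] 0.7 pct [[-58.3, -146.0, 68.5], [-38.9, -90.7, 286.2], [-6.8, -25.8, 310.2]]
cell 6796 [  0.4 -90.3] [ 59.4 110.1] 0.2 pct [[-27.8, -143.2, 36.6], [1.9, -85.0, 38.3], [29.1, -37.2, 39.9]]
guide 5982 [  0.9 -46.7] [ 87.8 223.6] 0.1 pct [[-41.5, -153.8, 13.2], [25.2, -32.9, 14.5], [44.1, 54.7, 17.4]]
deck 20328 [-0.2 -0.7] [130.6 320.2] 0.3 pct [[-62.8, -156.9, -3.2], [11.6, 11.7, -1.5], [63.8, 152.4, 1.1]]
bar 615 [-1.2 85.9] [15.3 98.9] 76.9 pct [[-48.1, 70.5, 89.2], [-4.6, 85.4, 94.8], [44.1, 99.9, 97.1]]
rib 351 [  -0.7 -114.1] [16.3 49.8] 88.9 pct [[-25.0, -121.8, 64.7], [-2.2, -113.9, 69.5], [23.2, -105.9, 72.2]]
cell 1982 [ -0.  -88.9] [ 61.3 110.4] 0.0 pct [[-29.9, -142.0, 37.1], [-3.2, -84.9, 39.9], [28.3, -35.5, 42.5]]
guide 1819 [  1.  -45.8] [ 88.9 221.3] 0.1 pct [[-42.8, -152.4, 13.4], [-32.6, -28.9, 16.0], [43.5, 60.4, 18.6]]
deck 7137 [-0.5  1.4] [131.  320.7] 0.1 pct [[-64.8, -154.3, -2.6], [-24.6, 28.6, 0.2], [62.4, 156.9, 3.1]]
t 4.08 grasp pt deck mm [-47.2 -86.3 244.4] force deck [ 1.1  0.2 -0.8] mom deck [ 0.02  0.25 -0.03] tool z in deck [ 0.021 -1.     0.004] tool y [ 0.013 -0.004 -1.   ] q [-0.63  0.01  1.82  0.53  1.45 -0.35] w 0.0595
(array([-44.8, 125.1,  29. ]), array([-0.004,  0.021, -0.013])) (array([-44.1, 181.1,  28.8]), array([-0.004,  0.021, -0.013]))
```

```bash
python3 -m pendant '[[-0.022,0.05,0.0145,-0.002,0.01,-0.006],[-0.022,0.05,0.0145,-0.002,0.01,-0.006],[0,0.025,0,0,0,0],[0,0,0,0,0,0],[0,0,0,0,0,0]]' 0.5 40
python3 - <<'E'
from h import *
where();print(delta(0.0,-.1148,.064,-1))
im,d,s=snap('wrist','w2')
E
```

```text
time_s: 4.7
ee_pos: [0.6306, -0.095, 0.1606]
ee_rot: [-0.221, 0.669, -0.473, 0.529]
ft_force: [0.9, 0.3, 0.7]
grip_width: 0.0427
t 4.7 grasp pt deck mm [   2.5 -117.2  119.9] force deck [ 0.9 -0.7  0.3] mom deck [-0.04  0.25  0.05] tool z in deck [ 0.003 -1.     0.007] tool y [-0.002 -0.007 -1.   ] q [-0.45  0.14  1.83  0.56  1.24 -0.24] w 0.0427
(array([ 2.4, 55.9, -2.9]), array([-0.007,  0.003,  0.002]))
```

View pics/w2.png

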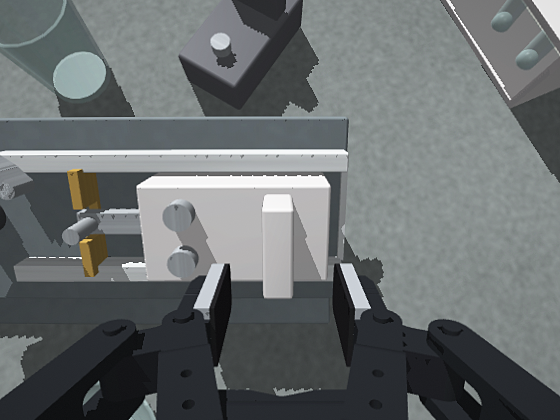

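```bash
python3 -m pendant '[[0.001,0.025,-0.0015,-0.003,0,0],[0.001,0.02,-0.0015,-0.003,0,0],[0,0.0105,0,0,0,0],[0,0,0,0,0,0]]' 0.5 40
python3 - <<'E'
from h import *
where();print(delta(0.0,-.1148,.064,-1))
E
```

```text
time_s: 5.25
ee_pos: [0.6405, -0.073, 0.1146]
ee_rot: [-0.22, 0.668, -0.474, 0.529]
ft_force: [-0.3, -0.5, -0.2]
grip_width: 0.0428
t 5.25 grasp pt deck mm [   0.5 -117.5   68. ] force deck [-0.6  0.1  0.1] mom deck [ 0.04  0.22 -0.02] tool z in deck [ 0.003 -1.     0.009] tool y [-0.002 -0.009 -1.   ] q [-0.41  0.2   1.85  0.58  1.15 -0.25] w 0.0428
(array([ 0.4,  4. , -2.9]), array([-0.009,  0.003,  0.002]))
```

```bash
python3 -m pendant '[[0,0.004,-0.003,-0.006,0,0],[0,0,0,0,0,0]]' 0.5 40
python3 -m pendant '[[0,0,0,0,0,0],[0,0,0,0,0,0],[0,0,0,0,0,0],[0,0,0,0,0,0],[0,0,0,0,0,0],[0,0,0,0,0,0]]' 1 40
python3 - <<'E'
from h import *
where()
E
```

```text
time_s: 5.5
ee_pos: [0.6391, -0.0704, 0.1121]
ee_rot: [-0.222, 0.669, -0.473, 0.529]
ft_force: [-0.2, 0.3, -0.1]
grip_width: 0.0427
time_s: 6.25
ee_pos: [0.6393, -0.071, 0.1129]
ee_rot: [-0.222, 0.669, -0.473, 0.529]
ft_force: [0.3, -0.8, -0.6]
grip_width: 0.0154
t 6.25 grasp pt deck mm [   0.7 -115.7   65.9] force deck [-0.8 -0.5 -0.2] mom deck [ 0.09  0.31 -0.01] tool z in deck [ 0.004 -1.     0.006] tool y [-0.003 -0.006 -1.   ] q [-0.41  0.2   1.85  0.58  1.15 -0.25] w 0.0154
```

```bash
python3 -m pendant '[[0,0,-0.005,0,0,0],[0,0,-0.005,0,0,0],[0,0,-0.005,0,0,0],[0,0,-0.005,0,0,0]]'
python3 - <<'E'
from h import *
where()
E
python3 -m pendant '[[0,0,-0.005,0,0,0],[0,0,-0.005,0,0,0],[0,0,-0.005,0,0,0],[0,0,0,0,0,0]]'
python3 - <<'E'
from h import *
where();print(delta(0.0,-.072,.0659,-1))
E
```

```text
time_s: 6.75
ee_pos: [0.6205, -0.0633, 0.113]
ee_rot: [-0.221, 0.668, -0.474, 0.529]
ft_force: [0.9, -0.8, -0.8]
grip_width: 0.0153
t 6.75 grasp pt deck mm [  0.5 -95.3  66.2] force deck [-0.7 -1.2 -0.5] mom deck [-0.13  0.36 -0.03] tool z in deck [ 0.004 -1.     0.008] tool y [-0.003 -0.008 -1.   ] q [-0.41  0.16  1.9   0.58  1.14 -0.26] w 0.0153
time_s: 7.25
ee_pos: [0.6052, -0.0565, 0.1129]
ee_rot: [-0.221, 0.668, -0.474, 0.529]
ft_force: [0.0, -0.6, -1.0]
grip_width: 0.0152
t 7.25 grasp pt deck mm [  0.5 -78.6  66.1] force deck [-1.  -0.3 -0.5] mom deck [ 0.07  0.34 -0.01] tool z in deck [ 0.004 -1.     0.008] tool y [-0.003 -0.008 -1.   ] q [-0.41  0.12  1.94  0.58  1.14 -0.26] w 0.0152
(array([ 0.4,  0.2, -6.7]), array([-0.008,  0.004,  0.003]))
```

```bash
python3 -m pendant '[[0,0,-0.003,0,0,0],[0,0,-0.003,0,0,0],[0,0,-0.002,0,0,0],[0,0,0,0,0,0]]'
python3 - <<'E'
from h import *
where()
im,d,s=snap('wrist','w3');im,d,s=snap('top','t3');rep(cloud('top','t3'));snap('side','s3');rep(cloud('side','s3'))
E
```

```text
time_s: 7.75
ee_pos: [0.5987, -0.0539, 0.1134]
ee_rot: [-0.221, 0.667, -0.475, 0.529]
ft_force: [1.2, -0.3, -1.2]
grip_width: 0.0154
t 7.75 grasp pt deck mm [  0.5 -71.6  66.6] force deck [-0.5 -1.2 -1.2] mom deck [-0.34  0.35 -0.02] tool z in deck [ 0.004 -1.     0.011] tool y [-0.004 -0.012 -1.   ] q [-0.41  0.11  1.96  0.58  1.13 -0.26] w 0.0154
bar 6909 [17.  74.4] [126.  148.6] 0.0 pct [[-24.6, 2.0, 95.4], [64.2, 70.2, 432.5], [79.6, 140.0, 487.1]]
rib 11330 [  7.1 -60.2] [147.9 117. ] 77.9 pct [[-37.1, -116.9, 78.7], [38.1, -52.8, 331.2], [76.8, -3.1, 395.1]]
cell 836 [  2.2 -50.7] [ 60.8 101.6] 1.0 pct [[-26.0, -98.9, 36.9], [12.3, -40.8, 41.5], [31.4, -1.2, 43.5]]
guide 1055 [  3.1 -48.1] [ 89.7 221.4] 0.3 pct [[-39.1, -154.0, 13.4], [36.4, -32.6, 16.8], [46.7, 56.0, 18.8]]
deck 3613 [ 1.4 -0.8] [132.9 320.8] 0.1 pct [[-61.1, -154.7, -2.3], [42.5, 43.0, 1.2], [66.5, 157.2, 3.5]]
bar 24117 [14.8 89.9] [129.8 180. ] 0.1 pct [[-37.3, 3.6, 95.8], [10.9, 77.3, 424.2], [68.7, 173.1, 480.3]]
rib 17547 [  0.9 -57.8] [150.6 115.5] 74.7 pct [[-61.9, -116.1, 86.4], [-11.6, -54.7, 353.2], [60.7, -2.6, 393.8]]
cell 1230 [ -1.6 -49.8] [99.6 59.7] 90.0 pct [[-30.6, -98.7, 37.2], [-13.9, -40.9, 40.5], [19.0, -1.1, 42.9]]
guide 1527 [  0.5 -45.8] [221.5  88. ] 90.0 pct [[-42.9, -153.2, 13.4], [-34.6, -22.3, 16.0], [42.2, 61.5, 18.7]]
deck 6565 [-0.9  1.1] [320.5 131.7] 89.7 pct [[-64.9, -154.7, -2.6], [-33.1, 30.7, 0.1], [58.9, 157.2, 3.0]]
```

View pics/w3.png

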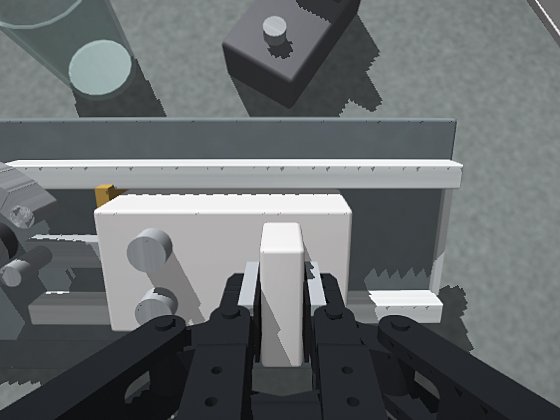

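```bash
python3 -m pendant '[[0,0,0,0,0,0],[0,0,0,0,0,0],[0,0,0,0,0,0]]' 0.5 40
python3 -m pendant '[[0,-0.01,0,0,0,0],[0,-0.03,0,0,0,0],[0,-0.035,0,-0.01,0,0],[0,0,0,0,0,0]]'
python3 - <<'E'
from h import *
where();print(delta(0.0,.085,.14,-1,.23))
im,d,s=snap('wrist','w4');rep(cloud('wrist','w4'))
E
```

```text
time_s: 8.28
ee_pos: [0.5976, -0.0528, 0.1129]
ee_rot: [-0.221, 0.669, -0.474, 0.529]
ft_force: [-0.2, 1.0, 0.4]
grip_width: 0.0425
time_s: 8.78
ee_pos: [0.5814, -0.088, 0.181]
ee_rot: [-0.224, 0.671, -0.47, 0.528]
ft_force: [-0.1, 0.7, -0.0]
grip_width: 0.0426
t 8.78 grasp pt deck mm [  1.3 -69.5 144.2] force deck [ 0.5  0.4 -0.3] mom deck [-0.06  0.27  0.05] tool z in deck [ 0.005 -1.    -0.004] tool y [-0.003  0.004 -1.   ] q [-0.47  0.02  1.92  0.54  1.28 -0.25] w 0.0426
(array([   0.6,    4.8, -154.4]), array([0.004, 0.235, 0.003]))
bar 544 [-1.1 77. ] [ 3.1 98.5] 77.6 pct [[-44.5, 66.5, 88.1], [11.4, 74.2, 89.1], [45.3, 87.2, 90.9]]
rib 44629 [  0.5 -69.4] [122.3  49.5] 89.9 pct [[-9.1, -125.3, 67.9], [12.7, -71.7, 186.5], [19.1, -13.6, 210.1]]
cell 10793 [ -0.  -51.7] [ 60.1 103.6] 0.2 pct [[-27.9, -101.5, 36.8], [2.9, -48.0, 38.2], [29.3, -1.6, 39.8]]
guide 8452 [  1.4 -39.8] [ 87.3 238.1] 0.3 pct [[-41.2, -154.7, 13.2], [34.9, -35.6, 14.4], [44.2, 54.8, 17.2]]
deck 28633 [  0.7 -13. ] [130.5 296.6] 0.6 pct [[-62.2, -157.3, -3.1], [21.1, -15.3, -1.6], [63.9, 120.5, 1.9]]
```

View pics/w4.png

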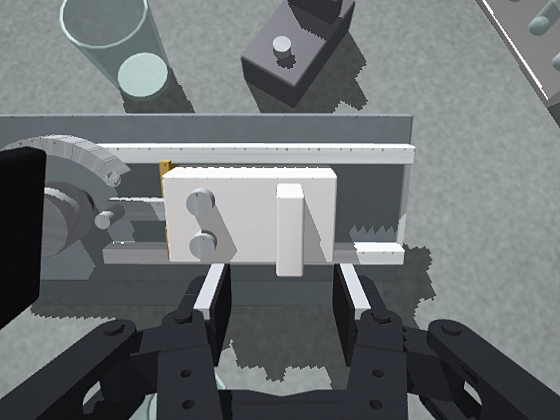

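```bash
python3 -m pendant '[[0,0,-0.04,0,0,0],[0,0,-0.04,0,0,0],[0,0,-0.04,0,0,0],[0,0,-0.034,0,0,0],[0,0,0,0,0.117,0],[0,0,0,0,0.117,0],[0,0,0,0,0,0]]' 0.5
python3 - <<'E'
from h import *
where();print(delta(0.0,.0845,.14,-1,.23))
im,d,s=snap('wrist','w5');rep(cloud('wrist','w5'))
E
```

```text
time_s: 9.7
ee_pos: [0.4297, -0.0197, 0.1696]
ee_rot: [-0.17, 0.735, -0.488, 0.439]
ft_force: [-0.7, -0.2, 0.3]
grip_width: 0.0429
t 9.7 grasp pt deck mm [ -2.7  96.7 133.4] force deck [-0.3  0.6  0.5] mom deck [-0.01  0.25  0.04] tool z in deck [-0.239 -0.971 -0.022] tool y [-0.001  0.023 -1.   ] q [-0.49 -0.36  2.27  0.53  1.34 -0.  ] w 0.0429
(array([-5.5, -6.9, 11.3]), array([ 0.022, -0.011,  0.007]))
bar 48126 [ 1.5 94.5] [ 92.9 101.1] 28.1 pct [[-27.3, 38.7, 92.4], [7.9, 86.3, 173.2], [35.8, 147.7, 199.0]]
rib few
cell 10129 [  0.1 -34.6] [69.5 60.3] 89.5 pct [[-28.1, -66.0, 36.8], [2.1, -38.4, 38.3], [29.0, -1.3, 40.9]]
guide 7299 [  1.4 -11.1] [ 87.3 148.7] 0.2 pct [[-41.2, -81.0, 13.2], [33.6, 9.2, 14.6], [44.3, 58.9, 17.7]]
deck 28751 [ 0.2 30.9] [130.1 257.4] 0.2 pct [[-62.2, -88.8, -3.1], [27.7, 48.6, -1.6], [64.0, 155.8, 0.4]]
```

View pics/w5.png

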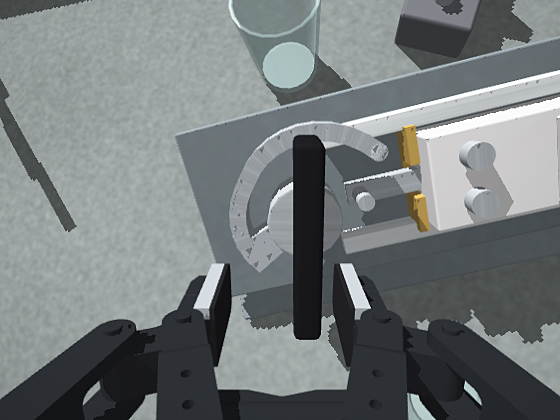

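```bash
python3 - <<'E'
from h import *
A=cloud('wrist','w5');a=A[(A[:,2]>.088)&(A[:,2]<.098)&(A[:,1]>.05)&(A[:,1]<.12)]
print(cv2.minAreaRect((a[:,:2]*1000).astype(np.float32)))
A=cloud('wrist','w5');a=A[(A[:,2]>.034)&(A[:,2]<.046)&(A[:,1]<.053)&(A[:,1]>.02)&(abs(A[:,0])<.012)];print(np.round(np.percentile(a,[2,50,98],axis=0)*1000,1))
E
```

```text
((0.15314102172851562, 84.12748718261719), (14.043220520019531, 99.23041534423828), 76.86727905273438)
[[-4.8 42.  34.4]
 [ 0.6 46.7 40.2]
 [ 4.6 51.2 41.6]]
```

```bash
python3 -m pendant '[[-0.0055,0,0.0115,0.022,-0.011,0.007],[0,0,0,0,0,0]]' 0.5
python3 - <<'E'
from h import *
where();print(delta(0.0,.0842,.083,-1,.229))
E
```

```text
time_s: 10.0
ee_pos: [0.4429, -0.0225, 0.1702]
ee_rot: [-0.166, 0.727, -0.493, 0.448]
ft_force: [-0.6, 0.2, -0.3]
grip_width: 0.0428
t 10.0 grasp pt deck mm [-1.000e-01  8.370e+01  1.324e+02] force deck [-0.2  0.7 -0.3] mom deck [ 0.05  0.27 -0.04] tool z in deck [-0.225 -0.974  0.001] tool y [ 0.001 -0.001 -1.   ] q [-0.49 -0.34  2.26  0.54  1.31 -0.01] w 0.0428
(array([ 0.1, 49.5, -0.6]), array([-0.001,  0.002, -0.001]))
```

```bash
python3 -m pendant '[[0,0.02,0,0,0,0],[0,0.02,0,0,0,0],[0,0.008,0,0,0,0],[0,0,0,0,0,0]]' 0.5
python3 - <<'E'
from h import *
where();print(delta(0.0,.0842,.083,-1,.229))
E
```

```text
time_s: 10.5
ee_pos: [0.4541, -0.0005, 0.1282]
ee_rot: [-0.166, 0.726, -0.493, 0.449]
ft_force: [-0.2, -0.8, 0.3]
grip_width: 0.0426
t 10.5 grasp pt deck mm [ 0.3 82.2 83.8] force deck [-0.5 -0.1  0.7] mom deck [ 0.01  0.24 -0.01] tool z in deck [-0.223 -0.975  0.002] tool y [ 0.    -0.002 -1.   ] q [-0.43 -0.27  2.28  0.57  1.2  -0.02] w 0.0426
(array([ 0.7,  0.8, -1.9]), array([-0.002,  0.004, -0.001]))
```

```bash
python3 -m pendant '[[0,0,-0.002,0,0,0],[0,0,0,0,0,0]]' 0.5
python3 -m pendant '[[0,0,0,0,0,0],[0,0,0,0,0,0],[0,0,0,0,0,0],[0,0,0,0,0,0],[0,0,0,0,0,0],[0,0,0,0,0,0]]' 1 40
python3 - <<'E'
from h import *
where()
E
python3 -m pendant '[[0,0,0,0,0.1,0],[0,0,0,0,0.1,0],[0,0,0,0,0.1,0],[0,0,0,0,0.1,0]]'
python3 - <<'E'
from h import *
where()
E
```

```text
time_s: 10.75
ee_pos: [0.453, 0.0001, 0.1296]
ee_rot: [-0.166, 0.726, -0.494, 0.45]
ft_force: [-0.6, -0.2, -0.7]
grip_width: 0.0426
time_s: 11.5
ee_pos: [0.4527, 0.0, 0.1305]
ee_rot: [-0.166, 0.726, -0.493, 0.45]
ft_force: [-1.5, 0.6, 0.4]
grip_width: 0.0133
t 11.5 grasp pt deck mm [ 1.4 83.7 85.8] force deck [0.1 1.6 0.3] mom deck [ 0.3   0.23 -0.03] tool z in deck [-0.221 -0.975  0.003] tool y [ 0.001 -0.003 -1.   ] q [-0.43 -0.28  2.28  0.57  1.2  -0.02] w 0.0133
time_s: 12.0
ee_pos: [0.4531, -0.0004, 0.1303]
ee_rot: [-0.062, 0.802, -0.518, 0.292]
ft_force: [-0.5, -0.7, 0.1]
grip_width: 0.0136
t 12.0 grasp pt deck mm [ 1.1 83.2 85.8] force deck [-0.6  0.2  0.5] mom deck [0.17 0.26 0.08] tool z in deck [-0.593 -0.805  0.004] tool y [-0.    -0.004 -1.   ] q [-0.43 -0.28  2.28  0.57  1.2   0.39] w 0.0136
```

```bash
python3 -m pendant '[[0,0,0,0,0.1,0],[0,0,0,0,0.1,0],[0,0,0,0,0.1,0],[0,0,0,0,0.1,0],[0,0,0,0,0.1,0]]'
python3 - <<'E'
from h import *
where()
E
python3 -m pendant '[[0,0,0,0,0.1,0],[0,0,0,0,0.1,0],[0,0,0,0,0.1,0],[0,0,0,0,0.1,0],[0,0,0,0,0.1,0]]'
python3 - <<'E'
from h import *
where()
E
```

```text
time_s: 12.62
ee_pos: [0.4533, -0.0011, 0.13]
ee_rot: [0.072, 0.849, -0.517, 0.078]
ft_force: [0.1, -0.9, 0.3]
grip_width: 0.0134
t 12.62 grasp pt deck mm [ 0.5 82.8 85.8] force deck [-0.6 -0.4  0.6] mom deck [0.24 0.3  0.08] tool z in deck [-0.913 -0.408  0.004] tool y [-0.002 -0.005 -1.   ] q [-0.43 -0.28  2.28  0.56  1.2   0.91] w 0.0134
time_s: 13.25
ee_pos: [0.4531, -0.0017, 0.1297]
ee_rot: [0.202, 0.841, -0.482, -0.141]
ft_force: [-0.3, -1.0, 0.4]
grip_width: 0.0134
t 13.25 grasp pt deck mm [-0.2 82.7 85.8] force deck [-0.7 -0.1  0.9] mom deck [0.3  0.24 0.05] tool z in deck [-0.995  0.095  0.004] tool y [-0.004 -0.005 -1.   ] q [-0.43 -0.28  2.28  0.56  1.2   1.43] w 0.0134
```

```bash
python3 - <<'E'
from h import *
im,d,s=snap('wrist','w6')
E
```

```text
(no output)
```

View pics/w6.png

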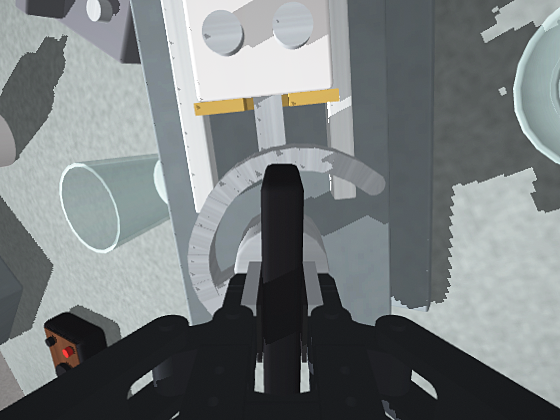

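```bash
python3 -m pendant '[[0,0,0,0,0.1,0],[0,0,0,0,0.1,0],[0,0,0,0,0.1,0],[0,0,0,0,0.1,0],[0,0,0,0,0.1,0],[0,0,0,0,0.1,0]]'
python3 - <<'E'
from h import *
where()
E
python3 -m pendant '[[0,0,0,0,0.1,0],[0,0,0,0,0.1,0],[0,0,0,0,0.1,0],[0,0,0,0,0.1,0],[0,0,0,0,0.1,0],[0,0,0,0,0.1,0]]'
python3 - <<'E'
from h import *
where()
E
```

```text
time_s: 14.05
ee_pos: [0.4526, -0.0022, 0.1293]
ee_rot: [0.337, 0.759, -0.401, -0.388]
ft_force: [-1.2, -0.0, 0.2]
grip_width: 0.0132
t 14.05 grasp pt deck mm [-1.  83.  85.8] force deck [-0.3  1.1  0.4] mom deck [0.37 0.19 0.15] tool z in deck [-0.761  0.648  0.003] tool y [-0.006 -0.003 -1.   ] q [-0.43 -0.28  2.28  0.56  1.2   2.04] w 0.0132
time_s: 14.8
ee_pos: [0.4517, -0.0023, 0.129]
ee_rot: [0.44, 0.607, -0.282, -0.598]
ft_force: [-2.5, -0.2, 0.9]
grip_width: 0.0132
t 14.8 grasp pt deck mm [-1.5 83.7 85.8] force deck [-0.6  2.2  1.4] mom deck [0.41 0.11 0.1 ] tool z in deck [-0.253  0.967  0.002] tool y [-0.007  0.    -1.   ] q [-0.43 -0.28  2.28  0.56  1.2   2.65] w 0.0132
```

```bash
python3 -m pendant '[[0,0,0,0,0.07,0],[0,0,0,0,0.07,0],[0,0,0,0,0.03,0],[0,0,0,0,0,0]]'
python3 - <<'E'
from h import *
where()
E
```

```text
time_s: 15.3
ee_pos: [0.4514, -0.0022, 0.129]
ee_rot: [-0.462, -0.554, 0.244, 0.648]
ft_force: [-0.9, -0.6, 0.8]
grip_width: 0.0132
t 15.3 grasp pt deck mm [-1.5 84.  85.8] force deck [-0.4  0.6  1.1] mom deck [ 0.28  0.1  -0.12] tool z in deck [-0.086  0.996  0.002] tool y [-0.007  0.001 -1.   ] q [-0.43 -0.28  2.28  0.56  1.21  2.82] w 0.0132
```

```bash
python3 -m pendant '[[0,0,0,0,0,0],[0,0,0,0,0,0],[0,0,0,0,0,0]]' 0.5
python3 -m pendant '[[0,-0.015,0,0,0,0],[0,-0.03,0,0,0,0],[0,-0.03,0,0,0,0],[0,-0.04,0,0,0,0],[0,0,0,0,0,0]]'
python3 - <<'E'
from h import *
where()
im,d,s=snap('wrist','w7')
A=cloud('wrist','w7');a=A[(A[:,2]>.088)&(A[:,2]<.098)&(A[:,1]>.03)&(A[:,1]<.14)]
print(cv2.minAreaRect((a[:,:2]*1000).astype(np.float32)));rep(A)
for n in ['top','side']:
    snap(n,n+'7');rep(cloud(n,n+'7'))
E
```

```text
time_s: 15.68
ee_pos: [0.452, -0.0025, 0.1292]
ee_rot: [-0.463, -0.555, 0.244, 0.647]
ft_force: [0.5, -0.1, 0.8]
grip_width: 0.0429
time_s: 16.3
ee_pos: [0.4284, -0.0575, 0.2359]
ee_rot: [-0.464, -0.555, 0.244, 0.645]
ft_force: [0.5, -0.1, -0.7]
grip_width: 0.0429
t 16.3 grasp pt deck mm [1.000e-01 8.310e+01 2.084e+02] force deck [-0.2 -0.5 -0.7] mom deck [0.   0.27 0.04] tool z in deck [-0.09   0.996 -0.003] tool y [-0.009 -0.004 -1.   ] q [-0.57 -0.41  2.19  0.51  1.46  2.81] w 0.0429
((-0.6468544006347656, 84.46874237060547), (98.73959350585938, 13.433479309082031), 4.850140571594238)
bar 45182 [-3.9 82.4] [103.7  88.5] 56.6 pct [[-22.3, 26.6, 92.8], [-9.8, 83.3, 250.2], [15.4, 137.9, 274.5]]
rib 1535 [ -0.4 -65.2] [17.  49.8] 89.4 pct [[-24.7, -72.5, 64.8], [-2.0, -64.2, 68.2], [22.7, -57.6, 69.8]]
cell 5487 [ -0.5 -47.8] [95.6 59.8] 89.9 pct [[-29.6, -93.5, 36.8], [-3.9, -38.7, 38.5], [27.5, -1.3, 42.0]]
guide 5997 [  1.  -47.5] [ 87.1 221.5] 0.2 pct [[-41.7, -153.2, 13.1], [-31.7, -37.3, 14.4], [43.6, 52.5, 17.3]]
deck 24444 [-0.2 -1.1] [129.9 321.5] 0.2 pct [[-63.6, -156.6, -3
[... 439 characters left out ...]
], [37.3, -44.5, 16.8], [46.6, 58.2, 18.8]]
deck 4186 [ 1.8 -0.6] [132.1 320.6] 0.2 pct [[-60.6, -154.2, -2.1], [29.0, 67.4, 1.2], [66.5, 156.7, 3.5]]
bar 29563 [ -2.  104.2] [170.  114.5] 81.5 pct [[-62.6, 33.7, 192.8], [-31.7, 83.4, 466.7], [59.5, 175.3, 508.9]]
rib 339 [ -0.8 -64.1] [15.8 50. ] 89.9 pct [[-25.5, -71.8, 66.8], [-2.9, -64.1, 70.0], [22.9, -56.5, 72.2]]
cell 1638 [ -1.1 -47.2] [61.1 94.1] 0.2 pct [[-30.5, -92.6, 37.4], [-3.2, -44.0, 40.1], [27.5, -1.8, 42.6]]
guide 1751 [  0.8 -46.3] [ 88.4 220.4] 0.0 pct [[-42.7, -152.3, 13.4], [-32.9, -47.1, 15.9], [43.7, 54.9, 18.5]]
deck 7130 [-0.2  1.4] [132.  320.8] 0.1 pct [[-64.7, -154.4, -2.7], [-16.6, 8.3, 0.1], [62.6, 156.9, 2.9]]
```

View pics/w7.png

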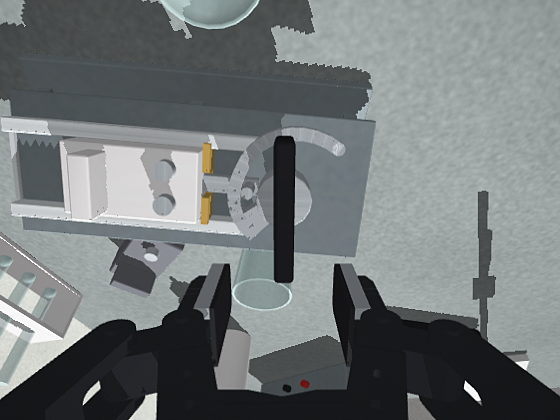

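View pics/top7.png

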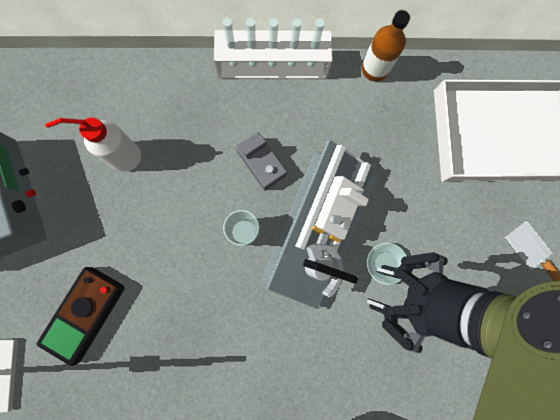

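```bash
python3 - <<'E'
from h import *
for t in ['beaker','dish','spare']:
    print(t,[(np.round(x['point'],1).tolist(),round(x['p'],2)) for x in manip.landmark_of('top',t)[:2]])
where()
E
```

```text
beaker [([243.7, 230.5], 0.84)]
dish [([386.8, 261.5], 0.7), ([358.3, 196.2], 0.21)]
spare [([258.4, 163.5], 0.66)]
t 16.6 grasp pt deck mm [ -1.3  85.9 202.6] force deck [-0.3  0.4 -0.6] mom deck [ 0.04  0.29 -0.01] tool z in deck [-0.087  0.996  0.007] tool y [-0.008  0.007 -1.   ] q [-0.57 -0.4   2.2   0.51  1.46  2.81] w 0.0426
```

The top view shows the arm clear of everything, the cell against the brass plate, and the beaker (241,228), dish (388,263) and spare (262,160) where they started. I'm handing in.

```bash
python3 -c "
from workcell import manip
print(manip.job_done())"
```

```text
the job is handed in; nothing more can be done
None
```

The cell is locked in the dock and the job is handed in, about 17 s into the 64 s allowed.

I gripped the rib and slid the cell about 43 mm along the slot to the brass plate. After I let go, the pin stood at about 46.5 mm in the dock, roughly 8.5 mm from the seat, with the cam still at about 0.23 rad. I then gripped the black bar, turned it clockwise in one grasp, released it and backed off.

- **Cam:** the bar stands at about 3.06 rad (175 degrees). I stopped short of a full half turn because the last joint was near its limit, but this is past the 2.9 rad required.
- **Pin:** it stands at about 55 mm along the slot, against 55 mm for the seat. The three cameras agree to within about 1.5 mm.
- **Cell:** it lies flat between the guides.
- **Forces:** the force readings I took stayed within about 3 N.
- **Beaker, dish and spare:** they show in the same places as at the start, within 1–4 pixels of detector noise.

The cameras disagreed by 2–3 mm in absolute position and the first dock angle was off by 1.2 degrees. I corrected the angle from the depth images before gripping anything. No check failed.

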